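Raise a sherd on the photo stand

ROBOT

A 6-joint arm with a two-finger parallel gripper is mounted at the origin on a cart in front of the work surface, level with it; the furniture and walls round the work are solid. World frame = base frame: x ahead of the robot, y to its left, z up, the work surface at z = 0. Lengths are in mm, angles in rad, forces in N, time in s.
With the tool pointing down it reaches from about 350 to 975 mm from the base axis. Payload 7.1 kg.
Tool frame: the origin (TCP) lies at the very end of the fingers, on their centre line; the grasp point (between the pads) lies behind it (r.grip_point_offset is the z of the grasp point in the tool frame, in mm); z points along the fingers, y is the line along which they close (so a half turn about z gives the same grasp; the last joint's range is limited). The gripper opens to 88 mm and grips with 3 to 60 N. Pads are 20 mm wide; open, the fingers measure 115 mm over their backs; the gripper's body (75 mm by 178 mm) begins 61 mm behind the grasp point.
Start: joints at [-1.205, 0.423, 1.63, -0, 1.089, -0.019], TCP at [234.625, -579.272, 222.675] pointing down, gripper open.
Joint ranges: [-3, 3], [-0.9, 2.11], [0.09, 2.58], [-1.31, 4.45], [0.11, 2.69], [-2.54, 2.54]. Speed limits (rad/s): [2.39, 2.39, 3.01, 3.14, 3.14, 3.14].

INTERFACE

Orientations are given as a unit quaternion [x, y, z, w].
In Python, from cell import r, optics gives the robot as it stands. The module is installed in compiled form; this text tells all that it offers.
- The arm moves only by the tool jog_arm, never from a script. Its argument "plan" is one flat list of numbers, 7 for each row, row after row: the turn, a rotation vector about the tool's x, y, z in degrees, then the shift along the tool's x, y, z in cm, then the opening, from 0 (shut) to 1 (fully open). A call has 1 to 12 rows; each row shifts and turns the commanded pose from where the row before left it, along the tool's axes as they then stand; what a row does not reach is not made up. A row lasts 1/10 s, in which the tool goes at most 50 mm and 8.59 degrees, less where a joint would pass 70% of its speed; a pose out of reach is approached as far as the arm can. A call is refused whole if a number of a shift passes 5 or a number of a turn 8.59, either way. A call with a gripper value outside its range is refused whole. The fingers move at their own pace and stop on an object; "squeeze" is the grip in N (left out, the last holds). Time passes only in rows, so rows that do not move let the fingers close. It gives the time, the measured TCP pose, the force, the opening and the grip force at its end, in the units of the state.
- r.get_state(): the state, without advancing time (a new reading comes with each control period).
- optics.grab_frame(name): name is "scene" or "top" or "wrist"; returns a dict with "pixels" (384x512x3 uint8, red, green, blue), "z_map" (384x512 float32, mm along the optical axis (not along the pixel's ray), 0 where there is no reading), "K" (3x3 intrinsics, pixels), "eye" and "orientation" of the camera in the world. Camera axes: x right, y up, looking along -z (the intrinsics and any distortion apply to the point x, -y, -z); pixel columns grow to the right and rows downward; lengths in mm; the calibration is good to about 2 mm. A picture is of the moment at which its call begins.
- r.finish_job(): hands the job in; it is judged then, once.
The state is a dict: "t": time; "joints": joint angles; "dq": joint speeds; "tau": joint torques, N m; "ee_pos": TCP position; "tcp_rot": TCP orientation; "contact_force": force on the tool from outside, world axes, zero at the start; "moment": the same for the moment, N m; "width": opening from 0.0 (shut) to 1.0 (fully open); "finger_force": force on a finger pad.
Only numpy, scipy, OpenCV 4.12 (cv2) and the standard library are available. Lean on these libraries where they do the work, as an engineer would, in place of code of your own. Each camera call takes 0.05 s, during which the arm holds its last target. There are 200 camera calls.

TASK

Get the olive-green sherd ready for its photograph: lay the cork disc flat in the middle of the round black photo plate, then lay the olive-green sherd centred on top of the cork disc, the same face up as it lies now. Leave the white disc where it is.

Things in the scene. Friction and masses are not known exactly. Their poses are not given: they have to be found in the camera images.
- photo_plate: Round matt black plate, 110 mm across and 10 mm high, fixed to the table, with a thin white ring (75 mm across) round its centre. Origin: centre of its underside; z up. Its flat top is 10 mm above the origin.
- cork_disc: Loose brown cork disc, 60 mm across and 20 mm thick, 30 g, lying flat. Origin: centre of its underside; z up.
- white_disc: Loose white plastic disc of the same size as the cork disc (60 mm across, 20 mm thick), a bystander to be left alone. Origin: centre of its underside; z up.
- olive_sherd: Loose, nearly flat olive-green pottery sherd, 51 mm along its x, 56 mm along its y, 12 mm thick, 30 g, lying flat on its underside. Origin: centre of its outline, at the height of its underside; z up. Can be gripped across its broken edges along its x or y, fingertips close to the surface it lies on.

How it is judged:
By the outcome, as a careful person would: the job done as asked, in the order asked, and still so for the second after the job is handed in, with the robot touching nothing.
It also fails if it takes over 56 s, if anything falls off the work surface, if the arm or the gripper's body presses on something with over 40 N, if the wrist force passes 120 N, or if a joint passes its speed limit or range.

## Working session

There is one attempt and no reset: what is moved stays moved. The work goes in short steps, Python scripts to look and compute and a tool call to move; the robot and the scene stay as the last step left them, time stands still between calls to the robot, and variables do not carry over. Pictures are saved under pics/ and viewed, at most 10 in all, crops included, and the job is handed in when it is done.

Besides the shell and the picture viewer there is one more tool, called after ">>>" as name(argument=value, ...) on one line, values as JSON. jog_arm: Moves the arm, as the interface text tells. Its arguments: {"type":"object","properties":{"plan":{"type":"array"},"squeeze":{"type":"number"}},"required":["plan"]}

```bash
mkdir -p pics; cat > h.py <<'E'
from cell import r, optics
import numpy as np, cv2
from scipy.spatial.transform import Rotation as R
def grab(n):
    f=optics.grab_frame(n); return f
def world(f):
    z=f["z_map"].astype(float); K=f["K"]; v,u=np.mgrid[:z.shape[0],:z.shape[1]]
    p=np.stack([(u-K[0][2])/K[0][0]*z,-(v-K[1][2])/K[1][1]*z,-z],-1)
    return p@R.from_quat(f["orientation"]).as_matrix().T+np.array(f["eye"]) if np.shape(f["orientation"])==(4,) else p@np.array(f["orientation"]).T+np.array(f["eye"])
E
python3 - <<'E'
from h import *
s=r.get_state(); print(s, r.grip_point_offset)
for n in("top","scene"):
    f=grab(n); cv2.imwrite(f"pics/{n}1.png",f["pixels"][:,:,::-1]); np.savez(f"{n}1.npz",W=world(f),P=f["pixels"]); print(f["eye"],f["orientation"],f["K"],[k for k in f])
E
```

```text
{'t': 0.0, 'joints': array([-1.20499941e+00,  4.23848876e-01,  1.63065872e+00, -1.47409408e-05,
        1.08859692e+00, -1.89765232e-02]), 'dq': array([-1.58557671e-03, -1.91202561e-03, -3.50625709e-04, -7.69866025e-04,
        8.38902541e-06, -3.36178956e-04]), 'tau': array([-2.13492662e-03, -5.44621933e+01, -2.73670954e+01,  6.41915970e-02,
        2.27677077e-02, -1.62180290e-04]), 'ee_pos': array([ 234.43351402, -578.78364202,  221.90896594]), 'tcp_rot': array([ 9.81549750e-01,  1.91205428e-01, -1.36859676e-04, -7.43467039e-04]), 'contact_force': array([ 0.25027023,  0.71480277, -0.27057813]), 'moment': array([ 0.00605876,  0.03314686, -0.02358918]), 'finger_force': 0.0, 'width': 0.9995300668777004} -18.700000000000003
[436.19870936 288.14152475 868.48103783] [ 0.03486581 -0.05403686 -0.69822521  0.71298383] [[465.28378093   0.         259.45187132]
 [  0.         465.28378093 193.68785318]
 [  0.           0.           1.        ]] ['pixels', 'z_map', 'K', 'eye', 'orientation']
[221.36366214 697.09508159 702.37364925] [-0.114833    0.32444208  0.88312302 -0.31881725] [[379.46871206   0.         250.55890107]
 [  0.         379.46871206 191.69940494]
 [  0.           0.           1.        ]] ['pixels', 'z_map', 'K', 'eye', 'orientation']
```

View pics/top1.png

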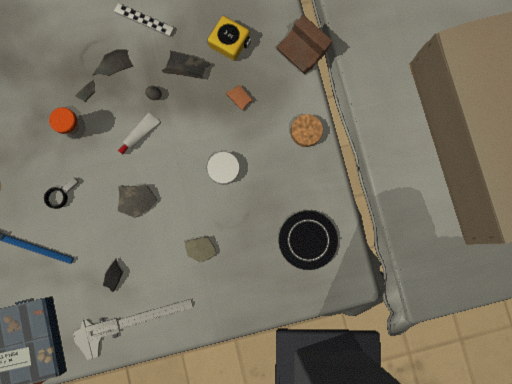

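View pics/scene1.png

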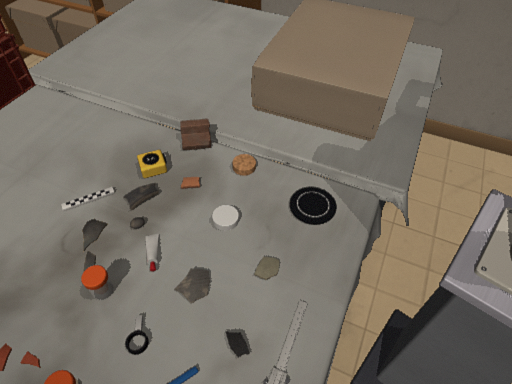

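The top view shows the cork at (307,130), the white disc at (223,167), the plate at (309,240) and the olive sherd at (201,248). The cork lies near some edge or ledge at about column 345. Next I measure these.

```bash
python3 - <<'E'
from h import *
d=np.load("top1.npz");W=d["W"];P=d["P"]
for n,(u,v) in dict(cork=(307,130),white=(223,167),plate=(309,240),sherd=(201,248),tab=(260,200),ledge=(390,150),rim=(347,130),rim2=(328,60),rim3=(375,240),brown=(300,45),box=(470,150)).items(): print(n,W[v,u].round())
def comp(u,v,lo,hi,r=45):
    m=(W[...,2]>lo)&(W[...,2]<hi); n,l=cv2.connectedComponents(m.astype(np.uint8),connectivity=4)
    k=l==l[v,u]; p=W[k]; rect=cv2.minAreaRect(p[:,:2].astype(np.float32)); print(k.sum(),p.mean(0).round(1),[np.round(x,1) for x in rect],np.percentile(p[:,2],[5,95]).round(1)); return k
comp(307,130,11,35);comp(223,167,11,35);comp(309,240,5,20);k=comp(201,248,5,20)
hull=cv2.convexHull(W[k][:,:2].astype(np.float32))[:,0]; print(cv2.approxPolyDP(hull,3,True)[:,0].round())
# height profile at cork row along world -y
for v in (130,240): print([tuple(W[v,u].round().astype(int)) for u in range(322,400,6)])
f=P[200:296,150:250,::-1]; cv2.imwrite("pics/c1.png",cv2.resize(f,None,fx=6,fy=6,interpolation=cv2.INTER_CUBIC))
E
```

```text
cork [667. 179.  19.]
white [592. 334.  22.]
plate [461. 173.  10.]
sherd [443. 370.  13.]
tab [534. 264.  -0.]
ledge [638.  15.  -4.]
rim [682.  93. -31.]
rim2 [825. 131. -27.]
rim3 [465.  40. -26.]
brown [833. 194.  20.]
box [610. -75. 131.]
795 [667.4 180.1  19.5] [array([668. , 179.9]), array([58.8, 59. ]), np.float64(13.5)] [16.4 22. ]
812 [591.5 334.6  19.5] [array([591.8, 334.7]), array([58.7, 58.8]), np.float64(45.9)] [16.9 22.2]
2753 [461.6 174.9   9.9] [array([462.4, 174.4]), array([108.7, 107.8]), np.float64(0.2)] [ 7.3 12.4]
552 [441.5 372.6   9.7] [array([440.4, 372.3]), array([43.1, 51.5]), np.float64(14.6)] [ 6.8 12.6]
[[447. 347.]
 [463. 359.]
 [453. 401.]
 [429. 394.]
 [419. 374.]
 [430. 349.]
 [436. 345.]]
[(np.int64(668), np.int64(151), np.int64(18)), (np.int64(672), np.int64(136), np.int64(2)), (np.int64(674), np.int64(124), np.int64(-5)), (np.int64(908), np.int64(-61), np.int64(-859)), (np.int64(682), np.int64(95), np.int64(-29)), (np.int64(680), np.int64(85), np.int64(-22)), (np.int64(676), np.int64(76), np.int64(-7)), (np.int64(677), np.int64(64), np.int64(-7)), (np.int64(677), np.int64(53), np.int64(-6)), (np.int64(677), np.int64(41), np.int64(-6)), (np.int64(677), np.int64(30), np.int64(-6)), (np.int64(677), np.int64(19), np.int64(-4)), (np.int64(678), np.int64(6), np.int64(-7))]
[(np.int64(462), np.int64(149), np.int64(9)), (np.int64(462), np.int64(137), np.int64(8)), (np.int64(462), np.int64(127), np.int64(11)), (np.int64(463), np.int64(114), np.int64(1)), (np.int64(463), np.int64(102), np.int64(-2)), (np.int64(463), np.int64(91), np.int64(-1)), (np.int64(463), np.int64(80), np.int64(0)), (np.int64(464), np.int64(67), np.int64(-6)), (np.int64(491), np.int64(-175), np.int64(-871)), (np.int64(465), np.int64(39), np.int64(-25)), (np.int64(465), np.int64(29), np.int64(-20)), (np.int64(465), np.int64(21), np.int64(-7)), (np.int64(465), np.int64(9), np.int64(-7))]
```

View pics/c1.png

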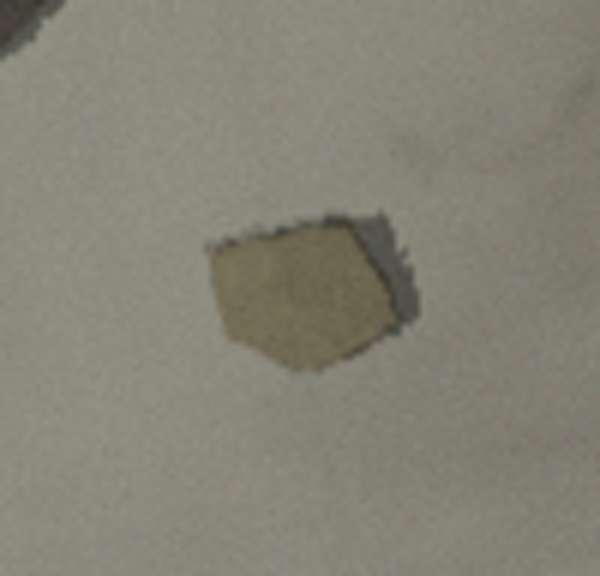

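The crop shows the sherd as a pentagon with corners at about (210,245), (340,220), (403,320), (310,370) and (228,335) in crop pixels. I'll move toward the cork first.

>>> jog_arm(plan=[0, 0, 0, 3.8, -3.0, 0, 1, 0, 0, 0, 3.8, -3.0, 0, 1, 0, 0, 0, 3.8, -3.0, 0, 1, 0, 0, 0, 3.8, -3.0, 0, 1, 0, 0, 0, 3.8, -3.0, 0, 1, 0, 0, 0, 3.8, -3.0, 0, 1, 0, 0, 0, 3.8, -3.0, 0, 1, 0, 0, 0, 3.8, -3.0, 0, 1, 0, 0, 0, 3.8, -3.0, 0, 1, 0, 0, 0, 3.8, -3.0, 0, 1, 0, 0, 0, 3.8, -3.0, 0, 1, 0, 0, 0, 3.8, -3.0, 0, 1])

```text
t: 1.3
ee_pos: [522.6, -72.5, 222.5]
tcp_rot: [0.982, 0.191, -0.0, -0.0]
contact_force: [1.3, -1.0, -0.7]
width: 1.001
finger_force: 0.0
```

```bash
cat >> h.py <<'E'
def delta(x,y,z,yaw=None):
    s=r.get_state(); q=R.from_quat(s["tcp_rot"]); M=q.as_matrix()
    a=np.degrees(np.arctan2(M[1,0],M[0,0])); e=s["ee_pos"]
    print("t",round(s["t"],2),"tcp",e.round(1),"yaw",round(a,2),"tilt xy",M[:2,2].round(4),"shift cm",(M.T@(np.array([x,y,z])-e)/10).round(2),"w",round(s["width"],3),"F",s["contact_force"].round(1),"j",s["joints"].round(2))
    if yaw is not None: print("turn z",round((a-yaw+90)%180-90,1))
E
python3 -c "
from h import *
delta(668,180,150)"
```

```text
t 1.3 tcp [522.6 -72.5 222.5] yaw 22.05 tilt xy [-0.0003 -0.    ] shift cm [ 22.96 -17.94   7.25] w 1.001 F [ 1.3 -1.  -0.7] j [-0.16  0.28  1.84 -0.    1.02  1.03]
```

>>> jog_arm(plan=[0, 0, 0, 3.3, -2.55, 0, 1, 0, 0, 0, 3.3, -2.55, 0, 1, 0, 0, 0, 3.3, -2.55, 0, 1, 0, 0, 0, 3.3, -2.55, 1, 1, 0, 0, 0, 3.3, -2.55, 2, 1, 0, 0, 0, 3.3, -2.55, 2, 1, 0, 0, 0, 3.2, -2.6, 2, 1, 0, 0, 0, 0, 0, 0, 1, 0, 0, 0, 0, 0, 0, 1])

```text
t: 2.2
ee_pos: [667.3, 178.3, 151.2]
tcp_rot: [0.981, 0.192, -0.001, 0.0]
contact_force: [0.2, -1.2, -0.0]
width: 1.0
finger_force: 0.0
```

```bash
python3 - <<'E'
from h import *
f=grab("wrist"); cv2.imwrite("pics/w1.png",f["pixels"][:,:,::-1]); W=world(f); np.savez("w1.npz",W=W,P=f["pixels"])
m=(W[...,2]>11)&(W[...,2]<30)&(f["z_map"]>0); n,l,st,c=cv2.connectedComponentsWithStats(m.astype(np.uint8))
for i in range(1,n):
    if st[i,4]>1500:
        p=W[l==i][:,:2].astype(np.float32); print(st[i],cv2.minEnclosingCircle(p),cv2.minAreaRect(p))
delta(668,180,3)
E
```

```text
[ 266    0   87   58 3210] ((812.453857421875, 186.5243377685547), 36.04402542114258) ((811.9390869140625, 185.98806762695312), (48.67054748535156, 54.50083541870117), 46.17182159423828)
[ 456  130   56  160 2173] ((718.8450927734375, -42.23637390136719), 82.46348571777344) ((718.7184448242188, -41.7720947265625), (164.92166137695312, 3.7842397689819336), 15.262286186218262)
[ 214  149   65   65 3262] ((665.8994140625, 181.50347900390625), 29.869049072265625) ((666.0631103515625, 181.4384002685547), (59.12015151977539, 58.91777801513672), 69.20462036132812)
[  27  163   70   63 3347] ((589.2266845703125, 335.917236328125), 30.60806655883789) ((589.7586059570312, 336.2221374511719), (58.993743896484375, 59.99365997314453), 48.14911651611328)
t 2.25 tcp [667.5 177.4 152.2] yaw 22.07 tilt xy [-0.0014 -0.0006] shift cm [ 0.17 -0.22 14.92] w 1.004 F [-1.1 -0.4 -0.1] j [ 0.24  0.6   1.52 -0.    1.03  1.43]
```

View pics/w1.png

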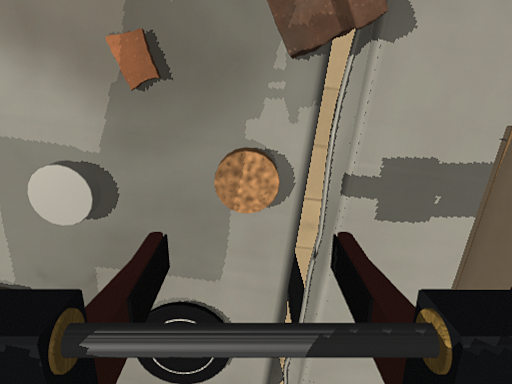

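The wrist view shows the cork at (247,182), centred between the fingers (tips at columns 160 and 340), with the gap in the table clear to its right. I'll descend and grip.

>>> jog_arm(plan=[0, 0, 0, 0.1, -0.3, 4, 1, 0, 0, 0, 0, 0, 4, 1, 0, 0, 0, 0, 0, 3, 1, 0, 0, 0, 0, 0, 2, 1, 0, 0, 0, 0, 0, 1.2, 1, 0, 0, 0, 0, 0, 0.6, 1, 0, 0, 0, 0, 0, 0, 0.6, 0, 0, 0, 0, 0, 0, 0.6, 0, 0, 0, 0, 0, 0, 0.5, 0, 0, 0, 0, 0, 0, 0.5, 0, 0, 0, 0, 0, 0, 0.5, 0, 0, 0, 0, 0, 0, 0.5], squeeze=10)

```text
t: 3.45
ee_pos: [668.6, 181.2, 5.8]
tcp_rot: [0.982, 0.191, 0.001, -0.0]
contact_force: [-0.9, 0.4, 5.5]
width: 0.684
finger_force: 10.0
```

>>> jog_arm(plan=[0, 0, 0, 0, 0, -1, 0.5, 0, 0, 0, 0, 0, -3, 0.5, 0, 0, 0, 0, 0, -4, 0.5, 0, 0, 0, -3.2, -1.2, 0, 0.5, 0, 0, 0, -3.2, -1.2, 0, 0.5, 0, 0, 0, -3.2, -1.2, 0, 0.5, 0, 0, 0, -3.2, -1.2, 0, 0.5, 0, 0, 0, -3.2, -1.2, 0, 0.5, 0, 0, 0, -3.2, -1.2, 0, 0.5, 0, 0, 0, 0, 0, 0, 0.5, 0, 0, 0, 0, 0, 0, 0.5])

```text
t: 4.55
ee_pos: [463.2, 175.9, 85.4]
tcp_rot: [0.981, 0.192, 0.001, -0.0]
contact_force: [0.6, 0.7, 0.3]
width: 0.678
finger_force: 10.0
```

```bash
python3 - <<'E'
from h import *
f=grab("wrist"); cv2.imwrite("pics/w2.png",f["pixels"][:,:,::-1]); W=world(f); np.savez("w2.npz",W=W,P=f["pixels"])
delta(462,174.5,14)
g=grab("top");Wt=world(g)
m=(Wt[...,2]>5)&(Wt[...,2]<16)&(np.hypot(Wt[...,0]-462,Wt[...,1]-174)<75);p=Wt[m][:,:2].astype(np.float32);print("plate top",m.sum(),cv2.minEnclosingCircle(p))
E
```

```text
t 4.6 tcp [464.2 176.1  85.4] yaw 22.06 tilt xy [0.002  0.0007] shift cm [-0.28  0.06  7.14] w 0.675 F [ 0.2  0.6 -0.9] j [ 0.34  0.45  2.   -0.    0.69  1.52]
plate top 43 ((455.52716064453125, 194.1494598388672), 49.96677780151367)
```

View pics/w2.png

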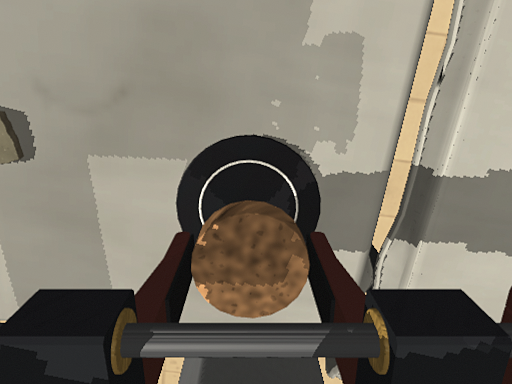

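The cork is held between the fingers, centred at (250,258), with the plate behind and below it and its white ring centred at (248,208). I'll fit both circles from the depth.

```bash
python3 - <<'E'
from h import *
from scipy.optimize import least_squares
d=np.load("w2.npz");W=d["W"];P=d["P"].astype(int)
def fit(p):
    s=least_squares(lambda q:np.hypot(p[:,0]-q[0],p[:,1]-q[1])-q[2],[*p.mean(0)[:2],35],loss="soft_l1"); return s.x.round(1),len(p)
u,v=np.meshgrid(range(512),range(384))
ring=(P.min(-1)>120)&(np.hypot((u-248)/1.,(v-208)/1.)<60)&(v<207)&(abs(W[...,2]-10)<5)
print("ring",fit(W[ring]), W[ring][:,2].mean())
blk=(P.max(-1)<60)&(v<200)&(abs(W[...,2]-10)<6)&(u>170)&(u<325); e=cv2.convexHull(W[blk][:,:2].astype(np.float32))[:,0]; print("plate edge",fit(e))
z=W[...,2]; ck=(abs(W[...,0]-465)<70)&(z>85)&(z<115)&(v>195)&(v<322)&(u>185)&(u<315); print(z[250:265,250].mean())
top=ck&(abs(z-z[275:290,240:260].mean())<4)&(P[...,0]-P[...,2]>25)
print("cork",z[top].mean(),cv2.minEnclosingCircle(W[top][:,:2].astype(np.float32)),cv2.minAreaRect(W[top][:,:2].astype(np.float32)))
E
```

```text
ring (array([459.5, 176. ,  36.6]), 360) 9.828223279086025
plate edge (array([460.9, 176.5,  53.2]), 47)
109.24321547764269
cork 99.04224387133937 ((463.87762451171875, 176.3975067138672), 33.14438247680664) ((461.8480224609375, 173.90013122558594), (59.882598876953125, 62.6027946472168), 28.600831985473633)
```

>>> jog_arm(plan=[0, 0, 0, -0.2, -0.1, 3, 0.5, 0, 0, 0, 0, 0, 2.5, 0.5, 0, 0, 0, 0, 0, 1, 0.5, 0, 0, 0, 0, 0, 0.3, 0.5, 0, 0, 0, 0, 0, 0.1, 0.5, 0, 0, 0, 0, 0, 0, 0.5, 0, 0, 0, 0, 0, 0, 0.5])

```text
t: 5.35
ee_pos: [461.5, 176.1, 16.5]
tcp_rot: [0.982, 0.191, 0.001, -0.0]
contact_force: [-0.2, 0.0, -0.6]
width: 0.675
finger_force: 10.0
```

Not yet in contact, so I'll lower in 1 mm steps.

>>> jog_arm(plan=[0, 0, 0, 0, 0, 0.1, 0.5, 0, 0, 0, 0, 0, 0, 0.5, 0, 0, 0, 0, 0, 0, 0.5])

```text
t: 5.65
ee_pos: [461.4, 176.1, 15.3]
tcp_rot: [0.982, 0.191, 0.001, -0.0]
contact_force: [0.3, -0.3, 7.0]
width: 0.681
finger_force: 10.0
```

>>> jog_arm(plan=[0, 0, 0, 0, 0, 0.05, 0.5, 0, 0, 0, 0, 0, 0, 0.5, 0, 0, 0, 0, 0, 0, 0.5])

```text
t: 5.95
ee_pos: [461.5, 176.1, 15.0]
tcp_rot: [0.982, 0.191, 0.001, -0.0]
contact_force: [-0.3, 0.3, 7.9]
width: 0.685
finger_force: 10.0
```

>>> jog_arm(plan=[0, 0, 0, 0, 0, 0, 0.75, 0, 0, 0, 0, 0, 0, 0.9, 0, 0, 0, 0, 0, 0, 1, 0, 0, 0, 0, 0, 0, 1, 0, 0, 0, 0, 0, -2, 1, 0, 0, 0, 0, 0, -4, 1, 0, 0, 0, 0, 0, -4, 1, 0, 0, 0, 1.3, -4.7, -1, 1, 0, 0, 0, 1.3, -4.7, 0, 1, 0, 0, 0, 1.3, -4.7, 0, 1, 0, 0, 0, 1.3, -4.7, 0, 1, 0, 0, 0, 0, 0, 0, 1])

```text
t: 7.15
ee_pos: [438.1, 375.0, 124.6]
tcp_rot: [0.981, 0.193, 0.001, -0.001]
contact_force: [0.6, 0.1, 0.3]
width: 1.003
finger_force: 0.0
```

```bash
python3 - <<'E'
from h import *
f=grab("wrist"); W=world(f); np.savez("w3.npz",W=W,P=f["pixels"])
m=(W[...,2]>4)&(W[...,2]<20)&(np.hypot(W[...,0]-441,W[...,1]-373)<50); print(m.sum())
n,l,st,c=cv2.connectedComponentsWithStats(m.astype(np.uint8)); i=1+np.argmax(st[1:,4]); print(st[i],W[l==i].mean(0).round(1))
h=cv2.convexHull(W[l==i][:,:2].astype(np.float32)); print(cv2.approxPolyDP(h,2,True)[:,0].round(1).tolist(),cv2.minAreaRect(h)); print("h",np.percentile(W[l==i][:,2],[5,50,95]))
P=f["pixels"][:,:,::-1]; x,y,w,hh=st[i][:4]; c=P[max(0,y-20):y+hh+20,max(0,x-20):x+w+20]; cv2.imwrite("pics/w3.png",np.vstack([cv2.resize(P,(400,300)),cv2.resize(c,(400,int(400*c.shape[0]/c.shape[1])))]) )
g=grab("top");Wt=world(g); k=(Wt[...,2]>22)&(Wt[...,2]<38)&(np.hypot(Wt[...,0]-462,Wt[...,1]-175)<60); print("cork",Wt[k].mean(0),cv2.minAreaRect(Wt[k][:,:2].astype(np.float32)))
k=(Wt[...,2]>5)&(Wt[...,2]<38)&(np.hypot(Wt[...,0]-462,Wt[...,1]-175)<75); print("plate",cv2.minAreaRect(Wt[k][:,:2].astype(np.float32)))
delta(441,373,3)
E
```

```text
2370
[ 222  162   59   51 2370] [439.6 375.3  10. ]
[[433.0, 345.20001220703125], [443.0, 348.70001220703125], [460.79998779296875, 362.20001220703125], [455.8999938964844, 390.70001220703125], [450.5, 403.29998779296875], [425.6000061035156, 396.5], [416.3999938964844, 376.79998779296875], [416.3999938964844, 368.20001220703125]] ((438.0423583984375, 374.1653137207031), (44.78522491455078, 51.324459075927734), 19.41913604736328)
h [ 7.59444991 10.0674851  11.95971751]
cork [461.6769956  174.26902243  29.52400839] ((461.79412841796875, 174.08102416992188), (58.410125732421875, 59.075164794921875), 27.624372482299805)
plate ((463.1487731933594, 179.44000244140625), (118.7482681274414, 109.07740020751953), 75.57502746582031)
t 7.25 tcp [437.6 370.3 123.8] yaw 22.19 tilt xy [-0.0005 -0.0006] shift cm [ 0.43 -0.13 12.08] w 1.006 F [-0.6 -1.1  0.6] j [ 0.68  0.48  1.81 -0.    0.85  1.87]
```

View pics/w3.png

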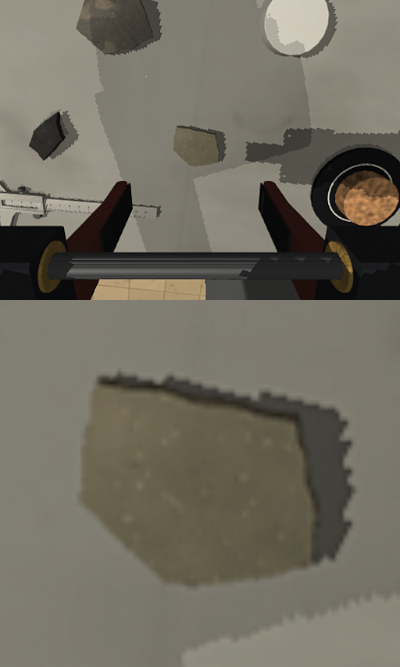

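The picture shows the sherd between the fingers at (199,145) in the upper panel. In the enlarged crop its left edge (80,500)–(100,380) and right edge (297,415)–(313,565) are nearly parallel, so the present yaw suits a grip. The cork sits centred on the plate at about (461.7,174.2). I'll descend on the sherd.

>>> jog_arm(plan=[0, 0, 0, 0.15, -0.3, 4, 1, 0, 0, 0, 0, 0, 4, 1, 0, 0, 0, 0, 0, 2.5, 1, 0, 0, 0, 0, 0, 1, 1, 0, 0, 0, 0, 0, 0.4, 1, 0, 0, 0, 0, 0, 0, 1, 0, 0, 0, 0, 0, 0, 1])

```text
t: 7.95
ee_pos: [439.5, 373.2, 6.4]
tcp_rot: [0.982, 0.191, 0.001, -0.0]
contact_force: [0.5, 0.3, 0.1]
width: 1.001
finger_force: 0.0
```

>>> jog_arm(plan=[0, 0, 0, 0, 0, 0.3, 1, 0, 0, 0, 0, 0, 0, 1, 0, 0, 0, 0, 0, 0, 0.7, 0, 0, 0, 0, 0, 0, 0.7, 0, 0, 0, 0, 0, 0, 0.5, 0, 0, 0, 0, 0, 0, 0.4, 0, 0, 0, 0, 0, 0, 0.4, 0, 0, 0, 0, 0, 0, 0.4, 0, 0, 0, 0, 0, 0, 0.4], squeeze=12)

```text
t: 8.85
ee_pos: [438.6, 372.9, 2.2]
tcp_rot: [0.982, 0.191, -0.0, -0.0]
contact_force: [0.6, -0.0, -1.0]
width: 0.568
finger_force: 12.0
```

>>> jog_arm(plan=[0, 0, 0, 0, 0, -1, 0.4, 0, 0, 0, 0, 0, -3, 0.4, 0, 0, 0, 0, 0, -4, 0.4, 0, 0, 0, 0, 0, -2, 0.4, 0, 0, 0, -1.1, 3.8, 0, 0.4, 0, 0, 0, -1.1, 3.8, 0, 0.4, 0, 0, 0, -1.1, 3.8, 0, 0.4, 0, 0, 0, -1, 3.8, 0, 0.4, 0, 0, 0, -1, 3.9, 0, 0.4, 0, 0, 0, 0, 0, 0, 0.4, 0, 0, 0, 0, 0, 0, 0.4])

```text
t: 9.95
ee_pos: [461.6, 175.4, 102.8]
tcp_rot: [0.982, 0.19, 0.0, -0.0]
contact_force: [-0.1, -0.0, 0.4]
width: 0.571
finger_force: 12.0
```

```bash
python3 - <<'E'
from h import *
f=grab("wrist"); W=world(f); P=f["pixels"]; np.savez("w4.npz",W=W,P=P); cv2.imwrite("pics/w4.png",P[:,:,::-1])
delta(461.5,176.1,34)
m=(W[...,2]>103)&(W[...,2]<122)&(np.hypot(W[...,0]-461,W[...,1]-176)<40)
n,l,st,c=cv2.connectedComponentsWithStats(m.astype(np.uint8)); i=1+np.argmax(st[1:,4]); p=W[l==i]; print(st[i],p.mean(0).round(1),np.percentile(p[:,2],[5,50,95]),cv2.minAreaRect(p[:,:2].astype(np.float32)))
E
```

```text
t 10.0 tcp [461.6 176.2 102.7] yaw 22.0 tilt xy [0.0009 0.0005] shift cm [-0.02  0.01  6.87] w 0.568 F [-0.4  0.2 -0.7] j [0.34 0.42 2.   0.   0.72 1.53]
[ 179  211  142   82 7259] [464.9 176.9 110.9] [107.73268364 110.84910607 116.15786032] ((460.6787414550781, 178.05441284179688), (43.62372589111328, 66.35724639892578), 8.86572551727295)
```

View pics/w4.png

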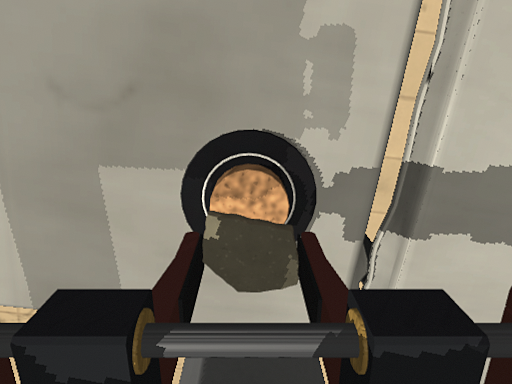

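The sherd is held level, spanning columns 203–298 and rows 211–292, with the cork below and behind it centred at about column 249. I'll measure the sherd centre in this frame.

```bash
python3 - <<'E'
from h import *
d=np.load("w4.npz");W=d["W"];P=d["P"].astype(int)
u,v=np.meshgrid(range(512),range(384))
poly=np.array([[206,212],[299,226],[297,287],[245,292],[204,258]])
m=np.zeros((384,512),np.uint8);cv2.fillPoly(m,[poly],1)
M=R.from_euler("z",22,degrees=True).as_matrix()[:2,:2]
q=W[m>0]; q=q[(q[:,2]>104)&(q[:,2]<120)]; print("z",np.percentile(q[:,2],[5,50,95]))
t=q[:,:2]@M  # along tool x, -tool y
lo,hi=np.percentile(t,[.3,99.7],axis=0); print("ext",hi-lo,"bbox centre",M@((lo+hi)/2),"centroid",q.mean(0)[:2])
hull=cv2.convexHull(q[:,:2].astype(np.float32));mm=cv2.moments(hull);print("area centroid",mm["m10"]/mm["m00"],mm["m01"]/mm["m00"])
k=(P[...,0]-P[...,2]>40)&(W[...,2]>22)&(W[...,2]<38)&(v<225)&(u>190)&(u<310);h=cv2.convexHull(W[k][:,:2].astype(np.float32))[:,0]
h=h[((h-[461,175])@M)[:,0]>0]
from scipy.optimize import least_squares
print("cork",least_squares(lambda c:np.hypot(h[:,0]-c[0],h[:,1]-c[1])-29.7,[461,175],loss="soft_l1").x)
E
```

```text
z [108.3356826  110.84332965 112.63098489]
ext [43.63379791 48.15722037] bbox centre [462.97186331 175.18289474] centroid [465.21926497 175.79091911]
area centroid 463.5868183813727 174.54960313319137
cork [459.08939804 175.53905032]
```

>>> jog_arm(plan=[0, 0, 0, -0.2, -0.1, 3, 0.4, 0, 0, 0, 0, 0, 2.5, 0.4, 0, 0, 0, 0, 0, 1, 0.4, 0, 0, 0, 0, 0, 0.3, 0.4, 0, 0, 0, 0, 0, 0.1, 0.4, 0, 0, 0, 0, 0, 0, 0.4, 0, 0, 0, 0, 0, 0, 0.4])

```text
t: 10.7
ee_pos: [459.6, 176.5, 34.0]
tcp_rot: [0.982, 0.191, 0.001, -0.0]
contact_force: [-0.5, -0.4, -0.8]
width: 0.571
finger_force: 12.0
```

>>> jog_arm(plan=[0, 0, 0, 0, 0, 0.1, 0.4, 0, 0, 0, 0, 0, 0, 0.4, 0, 0, 0, 0, 0, 0, 0.4])

```text
t: 11.0
ee_pos: [459.1, 176.1, 32.4]
tcp_rot: [0.982, 0.191, 0.0, -0.0]
contact_force: [-0.2, -0.2, -0.3]
width: 0.569
finger_force: 12.0
```

>>> jog_arm(plan=[0, 0, 0, 0, 0, 0.07, 0.4, 0, 0, 0, 0, 0, 0, 0.4, 0, 0, 0, 0, 0, 0, 0.4])

```text
t: 11.3
ee_pos: [459.1, 176.2, 31.9]
tcp_rot: [0.982, 0.191, 0.0, -0.0]
contact_force: [-1.0, 0.0, 5.8]
width: 0.569
finger_force: 12.0
```

Contact is made, so I'll release gently, rise, and move the arm clear of the top view.

>>> jog_arm(plan=[0, 0, 0, 0, 0, 0, 0.65, 0, 0, 0, 0, 0, 0, 0.8, 0, 0, 0, 0, 0, 0, 0.9, 0, 0, 0, 0, 0, 0, 1, 0, 0, 0, 0, 0, -1, 1, 0, 0, 0, 0, 0, -4, 1, 0, 0, 0, 0, 0, -5, 1, 0, 0, 0, 1.3, -4.7, -2, 1, 0, 0, 0, 1.3, -4.7, 0, 1, 0, 0, 0, 1.3, -4.7, 0, 1, 0, 0, 0, 1.3, -4.7, 0, 1, 0, 0, 0, 0, 0, 0, 1])

```text
t: 12.5
ee_pos: [436.7, 372.9, 151.8]
tcp_rot: [0.981, 0.193, 0.002, -0.001]
contact_force: [-0.5, 0.5, -0.3]
width: 1.002
finger_force: 0.0
```

```bash
python3 - <<'E'
from h import *
g=grab("top");Wt=world(g);P=g["pixels"];D=np.hypot(Wt[...,0]-462,Wt[...,1]-175)
for n,lo,hi,rr in (("sherd",36,50,45),("cork+",22,50,45),("plate",5,50,62)):
    k=(Wt[...,2]>lo)&(Wt[...,2]<hi)&(D<rr); h=cv2.convexHull(Wt[k][:,:2].astype(np.float32)); mm=cv2.moments(h)
    print(n,k.sum(),cv2.minEnclosingCircle(h),cv2.minAreaRect(h),mm["m10"]/mm["m00"],mm["m01"]/mm["m00"],np.percentile(Wt[k][:,2],[5,50,95]))
c=P[170:310,240:380,::-1]; cv2.imwrite("pics/c5.png",cv2.resize(c,(560,560),interpolation=cv2.INTER_CUBIC))
E
```

```text
sherd 579 ((465.64697265625, 174.18634033203125), 29.514575958251953) ((461.4605407714844, 173.89370727539062), (42.66644287109375, 52.675559997558594), 11.994462966918945) 462.76966636020006 174.57380413515523 [37.01411312 40.01530879 43.05638639]
cork+ 863 ((462.0257263183594, 175.47657775878906), 31.116636276245117) ((461.7458190917969, 174.38134765625), (58.453704833984375, 58.54221725463867), 25.049427032470703) 461.82678604351497 174.4378403527843 [27.87510333 38.87325815 42.55979049]
plate 2759 ((462.9635009765625, 171.77049255371094), 57.756473541259766) ((461.92535400390625, 174.50537109375), (108.8373794555664, 108.79769897460938), 85.65191650390625) 462.3770769893609 173.83579238824126 [ 7.56028564 10.67646908 41.28388626]
```

View pics/c5.png

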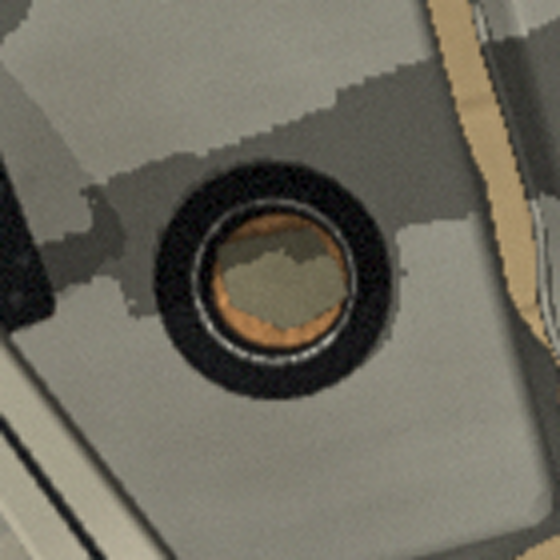

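The crop shows the sherd (centre about (283,278)) on the cork, and the cork centred inside the white ring at (275,280). By depth the three centres agree to about 1 mm, so I'll hand in.

```bash
python3 -c "
from h import *
print(r.finish_job())"
```

```text
the job is handed in; nothing more can be done
None
```

Job handed in at about 12.5 s on the robot's clock: the cork disc lies flat in the middle of the photo plate with the olive-green sherd centred on top, same face up (all three centres within about 1 mm by the top camera), and I didn't touch the white disc.

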